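# Line up the bench supplies on the rail by height

## Task

Stand the masking tape, the grease tin, the solder reel and the eye loupe on the rail in order of height, one on each rubber pad: the lowest on the pad next to the steel post, then each taller one in turn, the tallest at the far end from the post. Each must stand upright, as it stands now, well centred on its pad, and be let go.

Things in the scene. Friction and masses are not known exactly. Their poses are not given: they have to be found in the camera images.
- tape_roll_mid (a point): roll of yellow masking tape lying flat, 58 mm across, 18 mm high, the lowest and widest of the four; an open ring with a 24 to 36 mm hole. Point: its centre, 9 mm above its underside. z is up. Can be gripped across its outside.
- grease_tin_mid (a point): round tin with a red slip lid and white body, 57 mm across, 24 mm high (lid from 14 mm up to the top; it does not come off). Point: its centre, 12 mm above its underside. z is up. Can be gripped across its outside.
- solder_reel_mid (a point): reel of solder wire standing on its flange: two blue flanges 50 mm across with the winding (44 mm) between, 30 mm high. Point: its centre, 15 mm above its underside. z is up. Can be gripped across the flanges.
- eye_loupe_mid (a point): black watchmaker's loupe standing on its flared eye cup, 40 mm high, the tallest and narrowest of the four; cup 41 mm across up to 15 mm height, barrel 32 mm across above it. Point: its centre, 20 mm above its underside. z is up. Can be gripped round the barrel.
- pad_a: one of four identical dark rubber discs (66 mm across, 2 mm thick) in a row, 77 to 93 mm apart, on a fixed plywood rail board. Origin: centre of its underside, on the board's top; things rest 2 mm above it. y runs along the row, x across, z up. This is the leftmost pad as the robot sees it (+y end). The board is 76 x 420 mm, 12 mm high, turned at most about 10 degrees from straight across.
- pad_b: one of four identical dark rubber discs (66 mm across, 2 mm thick) in a row, 77 to 93 mm apart, on a fixed plywood rail board. Origin: centre of its underside, on the board's top; things rest 2 mm above it. y runs along the row, x across, z up. This is the second pad from the left.
- pad_c: one of four identical dark rubber discs (66 mm across, 2 mm thick) in a row, 77 to 93 mm apart, on a fixed plywood rail board. Origin: centre of its underside, on the board's top; things rest 2 mm above it. y runs along the row, x across, z up. This is the third pad from the left.
- pad_d: one of four identical dark rubber discs (66 mm across, 2 mm thick) in a row, 77 to 93 mm apart, on a fixed plywood rail board. Origin: centre of its underside, on the board's top; things rest 2 mm above it. y runs along the row, x across, z up. This is the rightmost pad (-y end).
- end_post: upright steel post, 45 mm tall, foot 24 mm, head 18 mm across, fixed on one end of the rail board, left or right, 61 to 70 mm beyond the centre of the end pad there (the other end has only a small flat black plug). Origin: centre of its foot, on the board's top. Small loose parts (brass gear, bearing, worm shaft, under 15 mm high) lie on the counter among the things.
There are look-alikes about, which are no part of the job. Leave any purple or turquoise look-alike of the part that bears solder_reel_mid alone.

How it is judged:
At the end, for the whole second after the job is handed in: Counted from the post, the pads carry tape roll, grease tin, solder reel and eye loupe; each one's centre is within 14 mm of its pad's centre seen from above, its underside rests on the pad (height within 5 mm), it is upright (within 0.15 rad) and at rest (((horizontal distance between end_post and pad_a below 0.13 m and horizontal distance between tape_roll_mid and pad_a below 0.014 m and z of tape_roll_mid in the frame of pad_a between 0.006 and 0.016 m and horizontal distance between grease_tin_mid and pad_b below 0.014 m and z of grease_tin_mid in the frame of pad_b between 0.009 and 0.019 m and horizontal distance between solder_reel_mid and pad_c below 0.014 m and z of solder_reel_mid in the frame of pad_c between 0.012 and 0.022 m and horizontal distance between eye_loupe_mid and pad_d below 0.014 m and z of eye_loupe_mid in the frame of pad_d between 0.017 and 0.027 m) or (horizontal distance between end_post and pad_d below 0.13 m and horizontal distance between tape_roll_mid and pad_d below 0.014 m and z of tape_roll_mid in the frame of pad_d between 0.006 and 0.016 m and horizontal distance between grease_tin_mid and pad_c below 0.014 m and z of grease_tin_mid in the frame of pad_c between 0.009 and 0.019 m and horizontal distance between solder_reel_mid and pad_b below 0.014 m and z of solder_reel_mid in the frame of pad_b between 0.012 and 0.022 m and horizontal distance between eye_loupe_mid and pad_a below 0.014 m and z of eye_loupe_mid in the frame of pad_a between 0.017 and 0.027 m)) and angle between each of tape_roll_mid, grease_tin_mid, solder_reel_mid, eye_loupe_mid's own z axis and vertical below 0.15 rad and linear speed of each of tape_roll, grease_tin, solder_reel, eye_loupe below 0.02 m/s and angular speed of each of tape_roll, grease_tin, solder_reel, eye_loupe below 0.3 rad/s); the robot touches nothing.
It also fails if it takes over 96 s, if anything falls off the work surface, if the arm or the gripper's body presses on something with over 40 N, if the wrist force passes 120 N, or if a joint passes its speed limit or range.

## Robot

A 7-joint arm with a two-finger parallel gripper is mounted at the origin on a cart in front of the work surface, level with it; the furniture and walls round the work are solid. World frame = base frame: x ahead of the robot, y to its left, z up, the work surface at z = 0. Lengths are in m, angles in rad, forces in N, time in s.
With the tool pointing down it reaches from about 0.4 to 0.9 m from the base axis. Payload 5.5 kg.
Tool frame: the origin (TCP) lies midway between the tips of the shut fingers; the grasp point (between the pads) lies 19 mm behind it (manip.grip_depth is the distance from the TCP to the grasp point, in m); z points along the fingers, y is the line along which they close (so a half turn about z gives the same grasp; the last joint's range is limited). The gripper opens to 92 mm and grips with 3 to 60 N. Pads are 19 mm wide; open, the fingers measure 130 mm over their backs; the gripper's body (75 mm by 190 mm) begins 47 mm behind the grasp point.
Start: joints at [1.423, 0.501, -0.427, 1.55, 0.221, 1.138, -0.21], TCP at [0.26, -0.596, 0.227] pointing down, gripper open.
Joint ranges: [-2.88, 2.88], [-0.31, 2.03], [-1.54, 1.56], [0.2, 2.42], [-1.41, 4.55], [0.19, 2.02], [-2.57, 2.57]. Speed limits (rad/s): [2.57, 2.57, 3.14, 3.14, 3.14, 3.14, 3.14].

## Interface

Orientations are given as a unit quaternion [x, y, z, w].
In Python, from bench import manip, effector, viewer gives the robot as it stands. Calls block until the motion is done:
- manip.move_pose(position, orientation): joint-space move of the TCP to a pose.
- manip.servo_line(position, ori=None, vel=0.15): straight line of the TCP; ori=None keeps the orientation; vel is the mean speed in m/s.
- manip.movej(angles): joint-space move.
- effector.open_jaws() and effector.close(f_grip=None): open the fingers fully, or close them until they stop; f_grip is the grip in N (None keeps the last).
- manip.sleep(seconds).
- manip.solve_ik(position, orientation): joint angles nearest the present ones, or None.
- viewer.get_image(name): name is "scene" or "top" or "wrist"; returns the picture (384x512x3 uint8, red, green, blue); there is no depth.
- viewer.get_calibration(name): a dict with "vfov" (degrees; the focal length in pixels is half the picture's height over the tangent of half this angle, whatever the lens; pixels are square), "cx", "cy" (the principal point, pixels), "eye" and "attitude" of the camera in the world. Camera axes: x right, y down, z forward; pixel columns grow to the right and rows downward; lengths in m; the calibration is good to about 2 mm. A picture is of the moment at which its call begins: read the wrist's pose just before it. get_calibration takes no time and is no camera call; for the wrist camera it gives the pose at the moment of the call.
A pose or a line that the arm cannot do raises manip.PlanningError and nothing moves.
- manip.hand_in(): hands the job in; it is judged then, once.
Readings, each from a call of its own:
- manip.current_clock(): time.
- manip.current_q(): joint angles.
- manip.current_joint_velocities(): joint speeds.
- manip.current_tau(): joint torques, N m.
- manip.current_tool_pos(): TCP position.
- manip.current_tcp_rot(): TCP orientation.
- manip.current_force(): force on the tool from outside, world axes, zero at the start.
- manip.current_wrist_torque(): the same for the moment, N m.
- manip.current_finger_gap(): finger opening in m.
- manip.current_gripper_force(): force on a finger pad.
Only numpy, scipy, OpenCV 4.12 (cv2) and the standard library are available. Lean on these libraries where they do the work, as an engineer would, in place of code of your own. Each camera call takes 0.05 s, during which the arm holds its last target. There are 200 camera calls.

## Working session

There is one attempt and no reset: what is moved stays moved. The work goes in short steps, each a Python script; the robot and the scene stay as the last script left them, time stands still between calls to the robot, and variables do not carry over. Pictures are saved under pics/ and viewed, at most 14 in all, crops included, and the job is handed in when it is done.

```bash
mkdir -p pics; ls; python3 - <<'E'
from bench import manip, effector, viewer
import cv2
for n in("scene","top"):
    im=viewer.get_image(n); cv2.imwrite(f"pics/{n}0.png",cv2.resize(im[:,:,::-1],(800,600),interpolation=cv2.INTER_CUBIC))
    print(n,viewer.get_calibration(n))
print(manip.current_clock(),manip.current_tcp_rot(),manip.grip_depth)
E
```

```text
pics
scene {'vfov': 44.23755356225221, 'cx': 242.95769877513348, 'cy': 196.78384470489272, 'eye': array([-0.24899721, -0.64192348,  0.57096737]), 'attitude': array([ 0.78511971, -0.34530923,  0.21403275, -0.46748107])}
top {'vfov': 53.2991449377188, 'cx': 260.2697729314935, 'cy': 191.65576829972795, 'eye': array([0.31834733, 0.00356873, 0.98515942]), 'attitude': array([-0.69560356,  0.71280976, -0.0644287 ,  0.06234479])}
0.1 [ 9.78975507e-01  2.03976056e-01 -1.26656917e-04 -8.42080868e-04] 0.0188
```

View pics/top0.png

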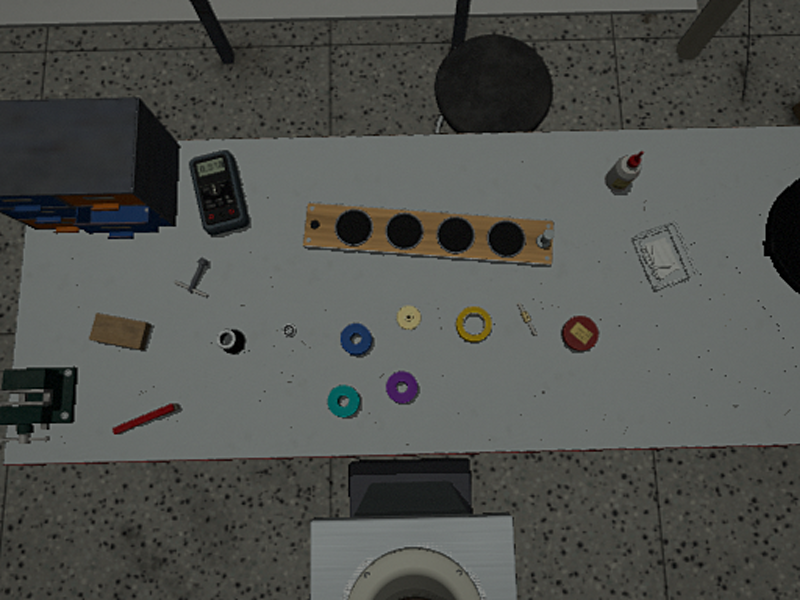

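View pics/scene0.png

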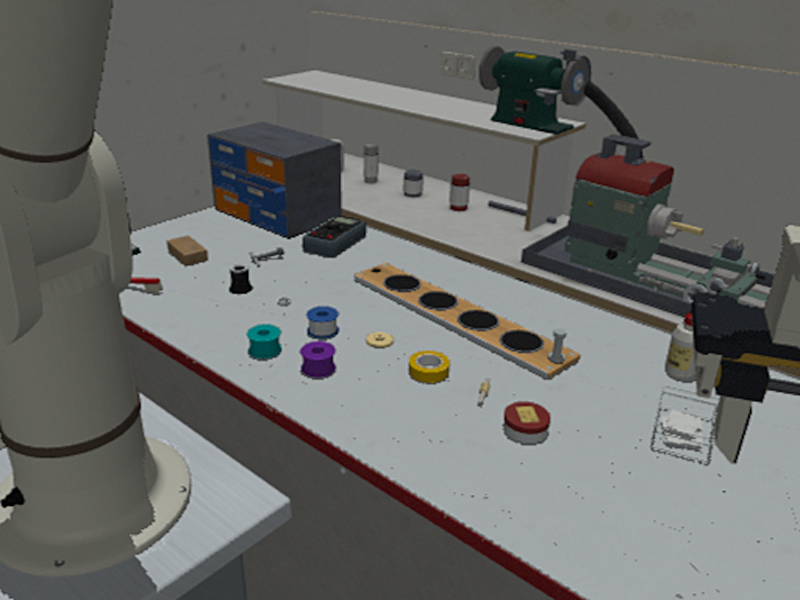

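Top view (800x600 px): pads at (354,227), (404,231), (455,235) and (506,239). The steel post is on the right at (546,238), next to pad_d.
Reel candidates are blue (356,338), turquoise (344,401) and purple (402,387). Blue fits the description, because the other two are the named look-alikes.
The other parts are the tape (474,324), the tin (580,333) and the loupe (231,341). I'll convert these and cross-check against the scene view.

```bash
cat > h.py <<'E'
from bench import manip, effector, viewer
import numpy as np, cv2
from scipy.spatial.transform import Rotation as R
def ray(n,px,z,c=None):
    c=c or viewer.get_calibration(n); f=192/np.tan(np.radians(c['vfov']/2))
    d=R.from_quat(c['attitude']).apply([(px[0]-c['cx'])/f,(px[1]-c['cy'])/f,1])
    return c['eye']+d*(z-c['eye'][2])/d[2]
def proj(n,p,c=None):
    c=c or viewer.get_calibration(n); f=192/np.tan(np.radians(c['vfov']/2))
    v=R.from_quat(c['attitude']).inv().apply(np.array(p)-c['eye'])
    return np.array([c['cx']+f*v[0]/v[2],c['cy']+f*v[1]/v[2]])
E
python3 - <<'E'
from h import *
np.set_printoptions(precision=4,suppress=True)
s=1.5625
T=dict(pa=(354,227,.014),pb=(404.5,231,.014),pc=(455.5,235,.014),pd=(506,239,.014),tape=(474,324,.018),tin=(580.5,333.5,.02),reel=(356.5,338.5,.03),loupe=(229,338.5,.04))
S=dict(pa=(403,283,.014),pb=(438,300,.014),pc=(478,320,.014),pd=(522,341,.014),tape=(429,362,.018),tin=(527,416,.02),reel=(323,314,.03),loupe=(239,271,.04))
for k in T:
    a=ray("top",(T[k][0]/s,T[k][1]/s),T[k][2]);b=ray("scene",(S[k][0]/s,S[k][1]/s),S[k][2])
    print(k,a,b,(a-b)[:2]*1000)
im=viewer.get_image("top")[120:280,130:400,::-1]
cv2.imwrite("pics/crop.png",cv2.resize(im,None,fx=2.9,fy=2.9,interpolation=cv2.INTER_CUBIC))
print(manip.solve_ik([.45,.3,.2],[1,0,0,0]),manip.solve_ik([.45,-.2,.2],[1,0,0,0]))
E
```

```text
pa [0.621  0.0844 0.014 ] [0.6231 0.0813 0.014 ] [-2.068   3.0453]
pb [ 0.6119 -0.0007  0.014 ] [ 0.6147 -0.0011  0.014 ] [-2.7733  0.3644]
pc [ 0.6028 -0.0864  0.014 ] [ 0.6045 -0.0881  0.014 ] [-1.6068  1.6726]
pd [ 0.5938 -0.1711  0.014 ] [ 0.5968 -0.1731  0.014 ] [-2.9371  2.0103]
tape [ 0.4504 -0.1103  0.018 ] [ 0.4515 -0.1126  0.018 ] [-1.083   2.3189]
tin [ 0.4304 -0.2824  0.02  ] [ 0.4346 -0.2825  0.02  ] [-4.2407  0.1249]
reel [0.43   0.0807 0.03  ] [0.4321 0.0796 0.03  ] [-2.1936  1.0984]
loupe [0.4337 0.2822 0.04  ] [0.4276 0.2759 0.04  ] [6.169  6.3292]
[-0.4659  0.3123 -0.2064  1.8596  0.076   0.9772 -2.276 ] [ 0.8991  0.2731 -0.6183  1.9605  0.1913  0.9654 -1.3821]
```

View pics/crop.png

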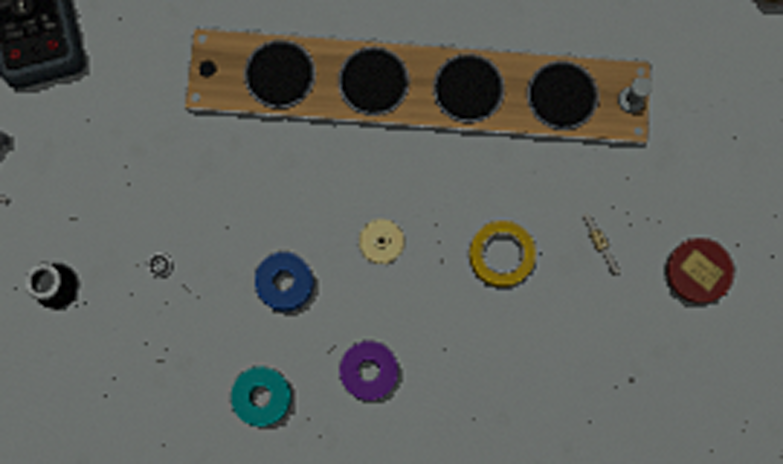

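Both views agree to within a few mm: pad spacing is 85 mm and the heights are right. The crop confirms the blue reel at (285,282), with turquoise at (262,397) and purple at (370,371) left alone. I'll start with the tin, which goes on pad_c.

```bash
cat >> h.py <<'E'
PAD=dict(a=(.622,.083),b=(.6133,-.0009),c=(.6037,-.0872),d=(.5953,-.1721))
def quat(phi,p):
    best=None
    for a in(phi,phi+np.pi):
        y=np.array([np.cos(a),np.sin(a),0]);z=np.array([0,0,-1.])
        q=R.from_matrix(np.c_[np.cross(y,z),y,z]).as_quat()
        s=manip.solve_ik(p,q)
        if s is None: continue
        c=np.abs(np.array(s)-manip.current_q()).max()
        if best is None or c<best[0]: best=(c,q)
    return best[1]
def pick(xy,tip,phi,hov=.12,f=20):
    h=[*xy,hov]; manip.move_pose(h,quat(phi,h))
    manip.servo_line([*xy,tip+.03],vel=.2); manip.servo_line([*xy,tip],vel=.1)
    effector.close(f_grip=f); print("gap",manip.current_finger_gap(),manip.current_gripper_force())
    manip.servo_line([*xy,hov],vel=.2)
    print("lifted gap",manip.current_finger_gap(),manip.current_clock())
def place(pad,tip,phi=-.106,hov=.12):
    xy=PAD[pad]; h=[*xy,hov]; manip.move_pose(h,quat(phi,h))
    z=.014+tip+.0015
    manip.servo_line([*xy,z+.02],vel=.2); manip.servo_line([*xy,z],vel=.05)
    print("force",manip.current_force(),"gap",manip.current_finger_gap())
    effector.open_jaws(); manip.servo_line([*xy,hov],vel=.2); print("clock",manip.current_clock())
def snap(n,f):
    cv2.imwrite(f,cv2.resize(viewer.get_image(n)[:,:,::-1],(800,600),interpolation=cv2.INTER_CUBIC))
E
python3 - <<'E'
from h import *
pick((.4325,-.2825),.004,0.)
snap("wrist","pics/w1.png")
place("c",.004)
E
```

```text
gap 0.05627123008077898 20.000301003456116
lifted gap 0.05673570106086047 3.9667
force [-0.12017644  0.00619387 -1.00535728] gap 0.05664836078490985
clock 7.5417
```

View pics/w1.png

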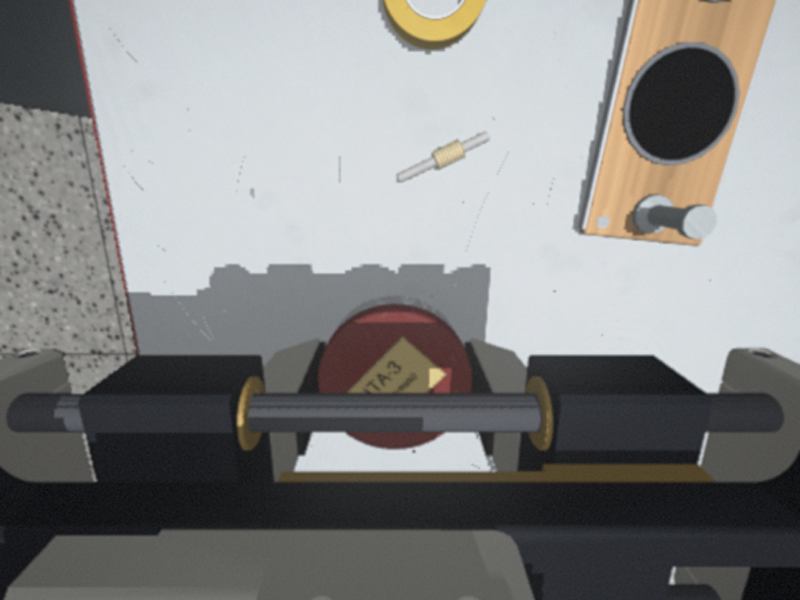

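The wrist view shows the tin held squarely at (395,375) between the pads. The tape and the reel are next.

```bash
python3 - <<'E'
from h import *
pick((.451,-.1115),.004,0.); place("d",.004)
pick((.431,.080),.004,np.pi/4); place("b",.004)
xy=(.4305,.2795); h=[*xy,.12]; q=quat(0.,h)
manip.move_pose([.43,.18,.2],q)   # clear of the top view
snap("top","pics/t2.png")
im=viewer.get_image("top")[110:250,120:390,::-1]
cv2.imwrite("pics/t2c.png",cv2.resize(im,None,fx=2.9,fy=2.9,interpolation=cv2.INTER_CUBIC))
cv2.imwrite("pics/w2.png",cv2.resize(viewer.get_image("wrist")[:,:,::-1],(800,600)))
print(ray("top",(145.2,217.6),.04),proj("wrist",[.4305,.2795,.04])*1.5625)
E
```

```text
gap 0.05664254058183514 19.982405427008416
lifted gap 0.05612131133029623 10.6333
force [-0.25755863  0.47841431  0.40010884] gap 0.05660293615363723
clock 13.8167
gap 0.045057626257619436 20.000051086535677
lifted gap 0.045335204514289615 17.5583
force [-0.43249461  0.59326889 -0.28942313] gap 0.04525950138704329
clock 21.025
[0.43141338 0.28551064 0.04      ] [391.25960598 133.05140487]
```

View pics/t2c.png

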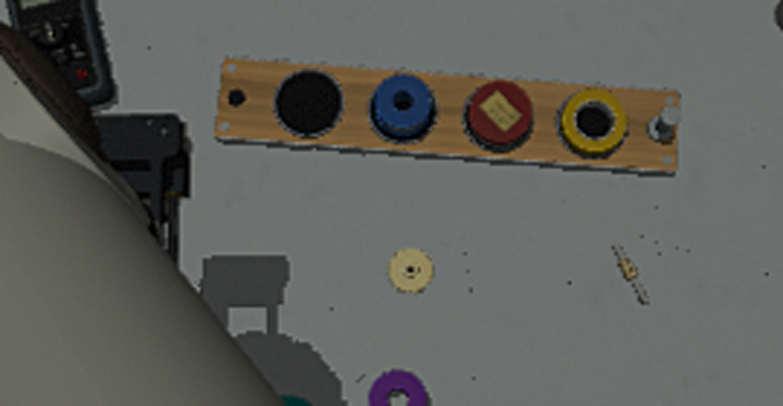

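View pics/w2.png

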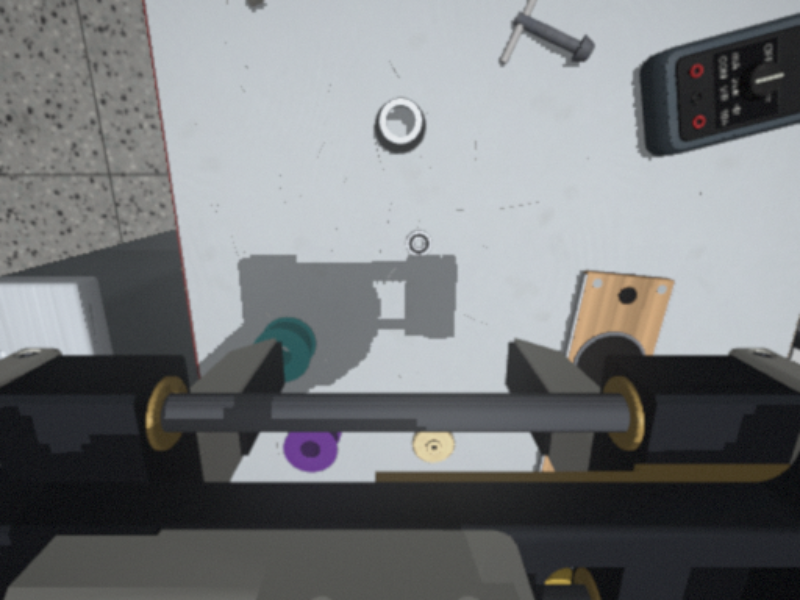

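Top crop: reel (402,102), tin (500,113) and tape (594,121) sit on their pads. In the wrist view the loupe rim is at (400,120). I'll check the offsets, then refine the loupe position.

```bash
python3 - <<'E'
from h import *
np.set_printoptions(precision=4,suppress=True)
t=lambda u,v,z:ray("top",(120+u/2.9,110+v/2.9),z)
for k,p,u,v,z in(("reel","b",402,102,.044),("tin","c",499,112,.038),("tape","d",594.5,121,.032)):
    a=t(u,v,z); print(k,a,(a[:2]-PAD[p])*1000)
print("pad a",t(308,104,.014))
l=ray("wrist",(400/1.5625,120/1.5625),.04); print("loupe",l)
if np.hypot(l[0]-.431,l[1]-.283)<.012:
    xy=((l[0]+.431)/2,(l[1]+.282)/2); pick(xy,.018,0.,hov=.14); place("a",.018,hov=.14)
    manip.move_pose([.42,-.15,.25],quat(0.,[.42,-.15,.25]))
    im=viewer.get_image("top")[110:250,120:390,::-1]
    cv2.imwrite("pics/t3c.png",cv2.resize(im,None,fx=2.9,fy=2.9,interpolation=cv2.INTER_CUBIC)); snap("scene","pics/s3.png")
E
```

```text
reel [ 0.6099 -0.0001  0.044 ] [-3.3531  0.8307]
tin [ 0.6005 -0.0858  0.038 ] [-3.1817  1.4323]
tape [ 0.5919 -0.171   0.032 ] [-3.3635  1.1084]
pad a [0.6194 0.0853 0.014 ]
loupe [0.4367 0.2881 0.04  ]
gap 0.03040378341387466 19.999799918612524
lifted gap 0.030267231100279776 25.575
force [ 0.6051  0.2875 -0.5407] gap 0.02987024940838589
clock 29.55
```

View pics/t3c.png

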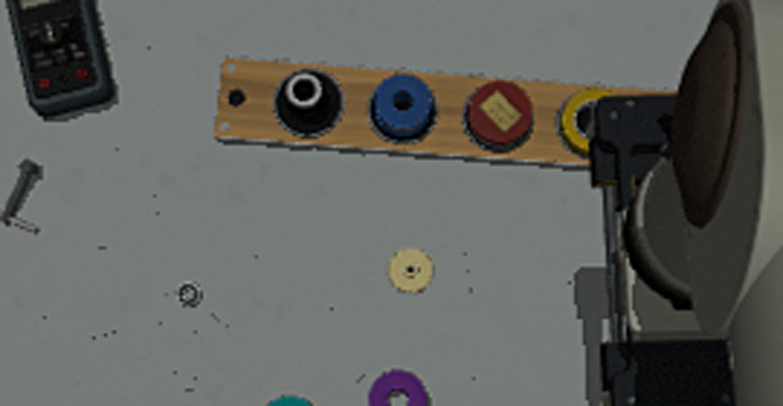

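View pics/s3.png

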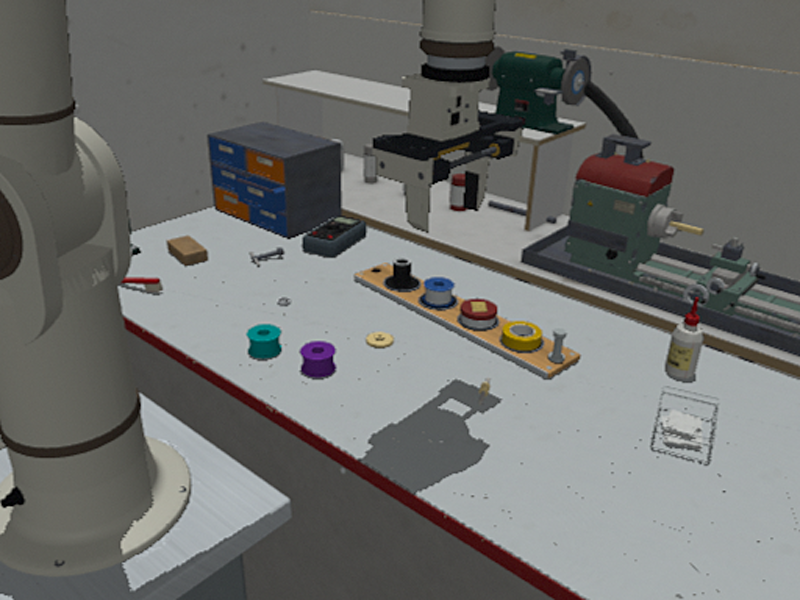

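The top crop shows the loupe rim at (303,89), and the scene view shows all four upright on their pads. I'll check the loupe's offset, then hand in.

```bash
python3 - <<'E'
from h import *
t=lambda u,v,z:ray("top",(120+u/2.9,110+v/2.9),z)
d=(t(303,89.5,.054)-t(308,104,.014))[:2]; print(d*1000)
if np.hypot(*d)<.010: print(manip.hand_in())
E
```

```text
[0.87192892 0.88827801]
the job is handed in; nothing more can be done
None
```

I handed the job in with all four standing on their pads and let go: from the post outward, tape roll, grease tin, solder reel and eye loupe. In the overhead camera each measured within about 4 mm of its pad's centre (limit 14 mm), and the run took about 30 s of the 96 s allowed.

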